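# Steady a rocking comparator stand and set its indicator

### The arm

A 6-joint arm with a two-finger parallel gripper is mounted at the origin on a cart in front of the work surface, level with it; the furniture and walls round the work are solid. World frame = base frame: x ahead of the robot, y to its left, z up, the work surface at z = 0. Lengths are in mm, angles in degrees, forces in N, time in s.
With the tool pointing down it reaches from about 300 to 750 mm from the base axis. Payload 8.5 kg.
Tool frame: the origin (TCP) lies on the centre line of the jaws, within the pads' length; the fingertips stand 22 mm ahead of it and the grasp point (between the pads) lies 3 mm ahead of it (manip.tcp_to_tips is the distance from the TCP to the fingertips, in mm); z points along the fingers, y is the direction in which the jaws open and shut (so a half turn about z gives the same grasp; the last joint's range is limited). The gripper opens to 88 mm and grips with 3 to 60 N. Pads are 18 mm wide; open, the fingers measure 123 mm over their backs; the gripper's body (75 mm by 187 mm) begins 45 mm behind the grasp point.
Start: joints at [62.607, 21.807, 74.336, -0, 83.858, -12.336], TCP at [142.874, 531.1, 260.748] pointing down, gripper open.
Joint ranges: [-178.18, 178.18], [-50.72, 133.34], [12.68, 142.11], [-81.47, 261.47], [9.98, 163.14], [-165.26, 165.26]. Speed limits (degrees/s): [136.94, 136.94, 180, 180, 180, 180].

### API

Orientations are given as a 3x3 rotation matrix whose columns are the frame's x, y, z axes.
In Python, from cell import manip, optics, outline_of, place_of gives the robot as it stands.
- The arm moves only by the tool carry_out, never from a script. Its argument "deltas" is a list of rows, each an object of numbers: "x", "y", "z": the shift along the tool's x, y, z in mm; "roll": the turn about the tool's z in degrees. In form: [{"x": .., "y": .., "z": .., "roll": ..}, ...]. A call has 1 to 8 rows; each row shifts and turns the commanded pose from where the row before left it, along the tool's axes as they then stand; what a row does not reach is not made up. A row lasts 1/12 s, in which the tool goes at most 41.7 mm and 7.16 degrees, less where a joint would pass 70% of its speed; a pose out of reach is approached as far as the arm can. A call is refused whole if a number of a shift passes 41.7 or a number of a turn 7.16, either way. A call with a gripper value outside its range is refused whole. "claw" is the opening, from -1 (shut) to 1 (fully open), set as the call begins (left out, the last holds). The fingers move at their own pace and stop on an object; "squeeze" is the grip in N (left out, the last holds). Time passes only in rows, so rows that do not move let the fingers close. It gives the time, the measured TCP pose, the force and the opening at its end, in the units of the state.
- manip.read_state(): the state, without advancing time (a new reading comes with each control period).
- optics.snapshot(name): name is "scene" or "top" or "wrist"; returns a dict with "color" (480x640x3 uint8, red, green, blue), "fx", "fy", "cx", "cy" (pixels), "R" (3x3) and "t" (3): a world point X has camera coordinates R X + t. Camera axes: x right, y down, z forward; pixel columns grow to the right and rows downward; lengths in mm; the calibration is good to about 2 mm. The wrist camera is an equidistant fisheye: a pixel r from the principal point sees the ray r / f radians off the axis. A picture is of the moment at which its call begins. There is no depth.
- manip.finish_job(): hands the job in, once; it reports no verdict.
Trained networks look in a picture, given as the dict that the camera call returned (one of the last four; its "shot" number tells which), for a name from the list of things; names that differ only in an ending like _2 or _b are one class to them, and where a whole thing is asked for, a point or a joint stands for the part that bears it (a point fixed in the world has none). Each returns a list of dicts, best first, with "conf" (0 to 1); they miss things now and then, are a little off and sometimes report something else, mostly with a low value. They report only what shows in the picture. A call takes as long as a camera call. They do not tell look-alikes from the thing itself.
- outline_of(picture, name): "region" (480x640 bool, what is visible of it).
- place_of(picture, name): "xyz" ([x, y, z] in mm, in the coordinates of the camera as it stood for that picture, good to about 4 mm: a listed point, or the origin of a listed thing).
The state is a dict: "time": time; "joint_pos": joint angles; "joint_velocities": joint speeds; "effort": joint torques, N m; "eef_pos": TCP position; "eef_rot": TCP orientation; "contact_force": force on the tool from outside, world axes, zero at the start; "ft_torque": the same for the moment, N m; "gripper_width": finger opening in mm.
Only numpy, scipy, OpenCV 4.12 (cv2) and the standard library are available. Lean on these libraries where they do the work, as an engineer would, in place of code of your own. Each camera call takes 0.05 s, during which the arm holds its last target.

### The job

The small comparator stand with the dial indicator rocks on the bench: turn its two front levelling screws until the base is level and all four feet bear on the bench. Then slide the indicator down its post onto the shaft in the vee blocks until the needle points straight up, and let go. Do not lift the shaft out of the vees, keep the stand about where it is, and leave the other tools where they lie.

Things in the scene. Friction and masses are not known exactly. Their poses are not given: they have to be found in the camera images.
- stand: grey cast stand, loose, 2.3 kg, plate 220 (x) x 150 (y) mm, top 34 mm up, 182 mm high with its post (16 mm thick, at x = 78, y = 0). Origin: on the bench under the plate's middle when level; x to the back of the stand, away from the robot at yaw 0, y left. Feet at x = +-88, y = +-55 mm: rear ones fixed, front ones on levelling screws. It may shift by up to 30 mm
- screw_left (a joint): angle of the left front levelling screw (rad), positive = clockwise seen from above, which pushes its foot down and lifts that corner, 1.27 mm per rad (8 mm a turn). 0 = foot level with the rear feet. Starts at -1.8 to -2.8 (foot too high, knob stands high). Range +-5.5; stays where left; turning takes about 0.05 N m
- screw_right (a joint): the same for the right front screw; it starts at +1.6 to +2.6 (foot too far down, knob stands low), so it must be turned anticlockwise
- knob_left (a point): middle of the dark round knurled knob of the left front screw: upright axis, 30 mm across, 18 mm high, white pointer line on top. At level its middle is 63 mm above the bench with 10 mm of bare stem between knob and boss (20 mm across, top at 44 mm); knob and stem move down with the foot, so more bare stem means the foot is too high. 29 mm of room below the middle beside the boss
- knob_right (a point): middle of the identical knob of the right front screw, 110 mm from the left one
- grip_fin (a point): grip point on the indicator's upright aluminium fin, 12 mm thick (stand y), 22 mm long (stand x), rising 10 mm above this point and 28 mm below it, on the arm in front of the post (stand x = 47, y = 0 mm). Gripped and moved straight down or up it slides the indicator along the post against 4.5 N of friction; it stays where left
- carriage (a joint): how far the indicator has been slid down its post (m), 0 = top, at most 0.025; starts at 0 to 0.008; the plunger meets the shaft at about 0.018 and the needle points straight up at about 0.021
- needle (a joint): angle of the black needle on the round white dial (44 mm, upright, facing the front of the stand) in rad, growing clockwise as seen from the front: 0 = plunger free, needle at 8 o'clock; 2.094 = straight up, where the longest mark is, with the plunger pushed in 3 mm (0.70 rad per mm)
- plunger_tip (a point): the ball tip of the indicator's sprung plunger (0.8 N when pushed in 3 mm), pointing straight down
- plunger_spot (a point): point of the stand where the plunger meets the top of the shaft
- shaft: the loose steel test shaft, 20 mm thick, 132 mm long with thinner ends, lying across the stand (along stand y) in the two vee blocks; origin at its centre, own y along it, 10 mm below the plunger spot
- front_foot_left: left front foot pad, black rubber, 22 mm across; origin in the middle of its underside. The pads are springy, about 8 N/mm: a front foot may be about 1 mm high or low of level and all four still bear
- front_foot_right: right front foot pad, the same
- rear_foot_left: left rear foot pad, the same, at a fixed height
- rear_foot_right: right rear foot pad, the same, at a fixed height
- tweezers: steel tweezers 14x142x9 mm lying by the left side of the stand; to be left alone
- needle_file: needle file with a red handle 8x173x8 mm lying by the right side of the stand; to be left alone
- solder_tin: round tin 57x57x28 mm; to be left alone
- charcoal_block: black block 64x117x30 mm; to be left alone
- borax_dish: white dish 72x72x18 mm; to be left alone. To its right a fixed bench lamp reaches over the bench: its head fills x 0.59 to 0.69, y -0.73 to -0.32, z 0.235 to 0.29 m (world); keep the arm clear of it
There are look-alikes about, which are no part of the job. Several things have the shape of the shaft; the one meant has the colours described above.

How it is judged (in metres and radians):
On the way, in this order (a step that is already met when the one before it is completed fails the run):
1. the base is level and all four feet bear on the bench, the stand let go (contact force between each of front_foot_left, front_foot_right, rear_foot_left, rear_foot_right and anything else above 1.2 N and angle between stand's own z axis and vertical below 0.008 rad and contact force between the fingers and stand below 0.1 N), for 0.3 s.
2. the indicator is lowered onto the shaft, needle straight up (value of joint needle between 1.594 and 2.594 rad and distance between plunger_tip and plunger_spot below 0.004 m), for 0.2 s.
At the end, for the whole second after the job is handed in: Every foot bears at least 1.2 N, base level within 0.46 degrees; plunger on the shaft, needle within 29 degrees of straight up; shaft lying in both vees within 12 mm of the middle; stand within 30 mm of its start, at rest and let go (all of step 1 and all of step 2 and horizontal distance between shaft and plunger_spot below 0.012 m and angle between the y axis of shaft and the y axis of stand, either way round below 0.05 rad and z of shaft in the frame of stand between 0.054 and 0.063 m and linear speed of stand below 0.01 m/s and distance of stand from where it was at the start of the episode below 0.03 m); the robot touches nothing.
It fails at once if another tool is pushed away by more than 40 mm (distance of any of tweezers, needle_file, solder_tin, charcoal_block, borax_dish from where it was at the start of the episode above 0.04 m).
It fails at once if the shaft is lifted out of the vees (z of shaft in the frame of stand above 0.075 m).
It also fails if it takes over 72 s, if anything falls off the work surface, if the arm or the gripper's body presses on something with over 40 N, if the wrist force passes 120 N, or if a joint passes its speed limit or range.

## Working session

There is one attempt and no reset: what is moved stays moved. The work goes in short steps, Python scripts to look and compute and a tool call to move; the robot and the scene stay as the last step left them, time stands still between calls to the robot, and variables do not carry over. Pictures are saved under pics/ and viewed, and the job is handed in when it is done.

Besides the shell and the picture viewer there is one more tool, called after "Request:" as name(argument=value, ...), one argument or row to a line, values as JSON. carry_out: Moves the arm, as the interface text tells. Its arguments: {"type":"object","properties":{"deltas":{"type":"array","items":{"type":"object","properties":{"x":{"type":"number"},"y":{"type":"number"},"z":{"type":"number"},"roll":{"type":"number"}}}},"claw":{"type":"number"},"squeeze":{"type":"number"}},"required":["deltas"]}

```bash
ls; mkdir -p pics; python3 - <<'E'
from cell import manip, optics, outline_of, place_of
import cv2, numpy as np
s=manip.read_state(); print(s)
for n in ["scene","top"]:
    p=optics.snapshot(n); cv2.imwrite(f"pics/a_{n}.png",p["color"][:,:,::-1]); 
    print(n,p["fx"],p["fy"],p["cx"],p["cy"],np.round(p["R"],3).tolist(),np.round(p["t"],1))
    for k in ["stand","knob_left","knob_right","grip_fin","plunger_tip","shaft","tweezers","needle_file"]:
        r=place_of(p,k)
        print(k,[(round(d["conf"],2),np.round(p["R"].T@(np.array(d["xyz"])-p["t"]),1).tolist()) for d in r[:3]])
print(manip.read_state()["time"])
E
```

```text
pics
{'time': 0.0, 'joint_pos': array([ 6.26065246e+01,  2.18388468e+01,  7.43873303e+01,  8.74279912e-04,
        8.38573588e+01, -1.23348707e+01]), 'joint_velocities': array([-0.02107039,  0.07193609, -0.02585825, -0.08701202, -0.05780871,
       -0.13204803]), 'effort': array([-1.36777096e-03, -4.37927485e+01, -2.24563944e+01,  7.12271221e-02,
        3.52781557e-02, -8.59737906e-05]), 'eef_pos': array([142.75801693, 530.87242885, 260.14266829]), 'eef_rot': array([[-9.65660051e-01,  2.59808003e-01, -6.84283490e-04],
       [ 2.59808699e-01,  9.65659247e-01, -1.28751034e-03],
       [ 3.26279188e-04, -1.42108011e-03, -9.99998937e-01]]), 'contact_force': array([-0.22796104,  0.10332964, -0.10007562]), 'ft_torque': array([-0.00257737, -0.0347977 ,  0.00725638]), 'gripper_width': 88.16805873415939}
scene 599.4230003481763 599.4230003481763 310.7715813297824 238.52932585327645 [[0.606, -0.795, 0.02], [-0.583, -0.461, -0.669], [0.541, 0.394, -0.743]] [-297.7  401.1  943.7]
stand [(0.58, [557.4, 44.2, -7.8])]
knob_left [(0.69, [476.0, 103.2, 64.2])]
knob_right [(0.61, [465.1, -2.6, 58.1])]
grip_fin [(0.87, [605.5, 40.2, 169.4])]
plunger_tip [(0.47, [587.6, 41.3, 57.4])]
shaft [(0.81, [588.8, 39.7, 55.3]), (0.77, [334.2, 120.9, 9.8])]
tweezers [(0.55, [561.8, 150.2, -4.1])]
needle_file [(0.76, [547.8, -79.7, -0.9])]
top 475.1739690058681 475.1739690058681 311.40970466663777 238.47797045021994 [[-0.014, -1.0, -0.002], [-0.998, 0.015, -0.054], [0.054, 0.001, -0.999]] [  53.7  540.3 1260.3]
stand [(0.97, [562.0, 45.0, 5.1]), (0.57, [704.9, 300.9, 0.6])]
knob_left [(0.4, [473.7, 105.0, 67.0]), (0.28, [605.5, 40.9, 167.8])]
knob_right [(0.68, [464.2, -5.6, 61.4])]
grip_fin [(0.62, [605.9, 42.1, 166.0])]
plunger_tip []
shaft [(0.67, [337.7, 119.3, 5.6]), (0.59, [588.3, 40.5, 57.5])]
tweezers [(0.38, [564.7, 154.5, -1.3])]
needle_file [(0.43, [548.8, -80.5, -5.6])]
0.9
```

View pics/a_scene.png

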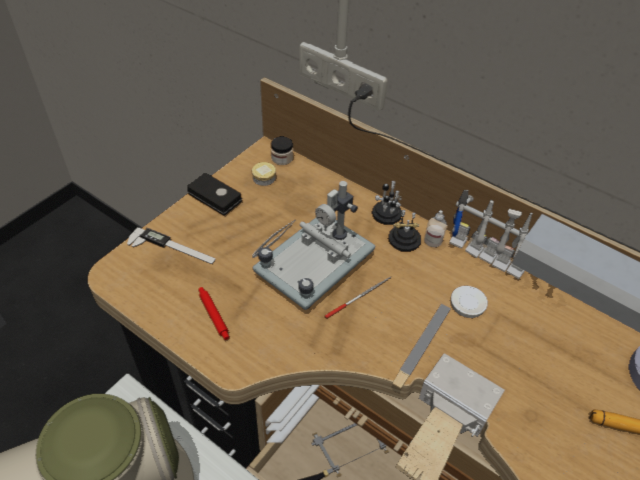

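View pics/a_top.png

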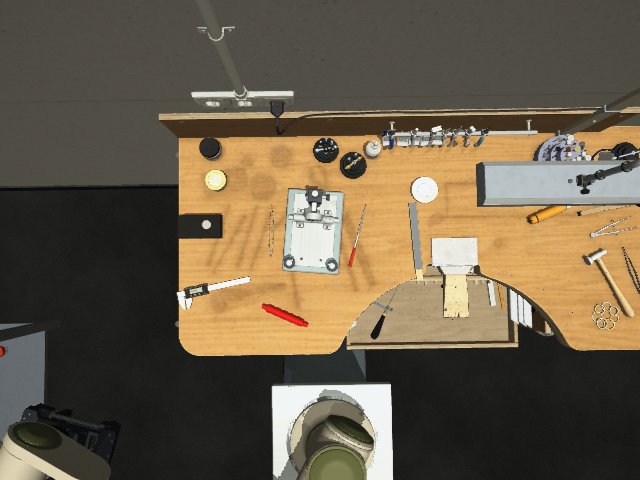

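The shaft meant is the grey one in the vees at scene (323,238). The red rod at (213,312) is a look-alike. Stand yaw is about -5°. I'll take a closer look at the knobs on the crops while moving in.

Request:
carry_out(
  deltas=[
    {"x":-30,"y":-23,"z":0},
    {"x":-30,"y":-23,"z":0},
    {"x":-30,"y":-23,"z":0},
    {"x":-30,"y":-23,"z":0},
    {"x":-30,"y":-23,"z":0},
    {"x":-30,"y":-23,"z":0},
    {"x":-30,"y":-23,"z":0},
    {"x":-30,"y":-23,"z":0},
  ],
  claw=1,
  squeeze=12,
)

```text
validation failed for argument at $.de...
```

Request:
carry_out(
  deltas=[
    {"x":-30,"y":-23,"z":10},
    {"x":-30,"y":-23,"z":10},
    {"x":-30,"y":-23,"z":10},
    {"x":-30,"y":-23,"z":10},
    {"x":-30,"y":-23,"z":10},
    {"x":-30,"y":-23,"z":10},
    {"z":10},
  ],
)

```text
validation failed for argument at $.de...
```

```bash
cat > h.py <<'E'
from cell import manip, optics, outline_of, place_of
import cv2, numpy as np
def W(p,x): return p["R"].T@(np.array(x)-p["t"])
def st():
    s=manip.read_state(); print("t",round(s["time"],2),"pos",np.round(s["eef_pos"],1),"xax",np.round(s["eef_rot"][:,0],3),"yax",np.round(s["eef_rot"][:,1],3),"j6",np.round(s["joint_pos"],1),"F",np.round(s["contact_force"],1),"w",round(s["gripper_width"],1)); return s
def find(p,names):
    for k in names:
        print(k,[(round(d["conf"],2),np.round(W(p,d["xyz"]),1).tolist()) for d in place_of(p,k)[:3]])
def save(p,name,box=None,scale=1):
    im=p["color"][:,:,::-1]
    if box: x0,y0,x1,y1=box; im=im[y0:y1,x0:x1]
    if scale!=1: im=cv2.resize(im,None,fx=scale,fy=scale,interpolation=cv2.INTER_CUBIC)
    cv2.imwrite("pics/"+name+".png",im)
E
python3 - <<'E'
from h import *
st()
p=optics.snapshot("wrist"); save(p,"b_wrist")
find(p,["knob_left","knob_right","stand","grip_fin"])
q=optics.snapshot("scene"); save(q,"b_scene",(240,170,390,310),5)
print(p["fx"],p["cx"],p["cy"],np.round(p["R"],3).tolist(),np.round(p["t"],1))
E
```

```text
t 0.9 pos [142.9 531.1 260.8] xax [-0.966  0.26  -0.   ] yax [0.26  0.966 0.   ] j6 [ 62.6  21.8  74.3   0.   83.9 -12.3] F [-0.2  0.1 -0.6] w 88.6
knob_left []
knob_right []
stand []
grip_fin []
371.64829954431775 322.3113082825691 240.23517089287265 [[0.259, 0.966, 0.0], [0.928, -0.249, 0.276], [0.267, -0.071, -0.961]] [-550.7  -37.3  389.4]
```

Request:
carry_out(
  deltas=[
    {"x":-30,"y":-23,"z":0,"roll":0},
    {"x":-30,"y":-23,"z":0,"roll":0},
    {"x":-30,"y":-23,"z":0,"roll":0},
    {"x":-30,"y":-23,"z":0,"roll":0},
    {"x":-30,"y":-23,"z":0,"roll":0},
    {"x":-30,"y":-23,"z":0,"roll":0},
    {"x":-30,"y":-23,"z":0,"roll":0},
    {"x":-30,"y":-23,"z":0,"roll":0},
  ],
  claw=1,
  squeeze=12,
)

```text
time: 1.87
eef_pos: [327.5, 289.5, 261.0]
eef_rot: [[-0.966, 0.26, 0.001], [0.26, 0.966, 0.0], [-0.0, 0.0, -1.0]]
contact_force: [1.1, 0.2, 0.3]
gripper_width: 88.1
```

View pics/b_scene.png

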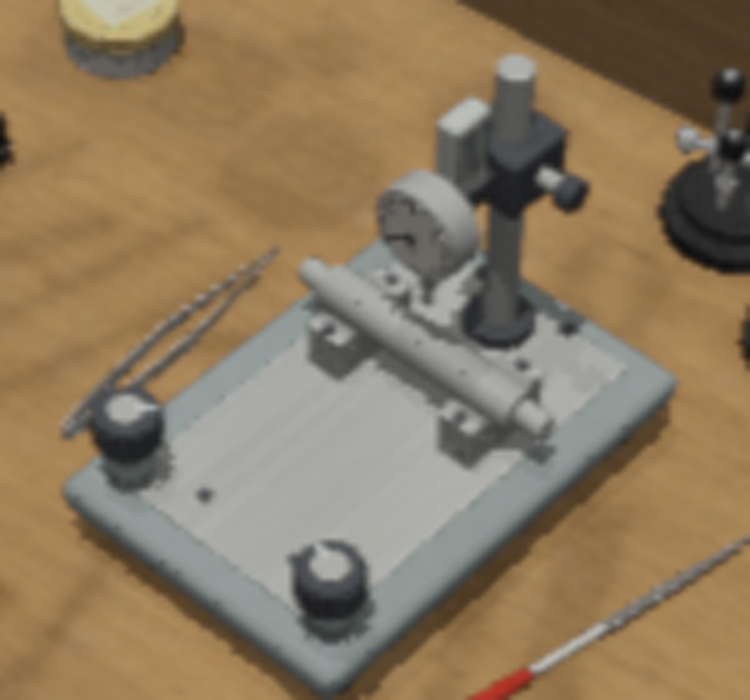

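The crop shows the grey shaft in the vees, the dark knobs at scene (266,255) and (306,286) with white lines, and the fin beside the post.

Request:
carry_out(
  deltas=[
    {"x":-31,"y":-23,"z":8,"roll":0},
    {"x":-31,"y":-23,"z":8,"roll":0},
    {"x":-31,"y":-23,"z":8,"roll":0},
    {"x":-31,"y":-23,"z":8,"roll":0},
    {"x":-31,"y":-23,"z":8,"roll":0},
    {"x":-31,"y":-23,"z":8,"roll":0},
    {"x":0,"y":0,"z":8,"roll":0},
    {"x":0,"y":0,"z":0,"roll":0},
  ],
)

```text
time: 2.53
eef_pos: [470.9, 108.1, 203.2]
eef_rot: [[-0.965, 0.263, -0.003], [0.263, 0.965, 0.0], [0.003, -0.001, -1.0]]
contact_force: [0.0, 0.5, -0.4]
gripper_width: 88.0
```

```bash
python3 - <<'E'
from h import *
st()
p=optics.snapshot("wrist"); save(p,"c_wrist")
find(p,["knob_left","knob_right","stand","grip_fin","shaft"])
print(p["fx"],p["cx"],p["cy"],np.round(p["R"],3).tolist(),np.round(p["t"],1))
E
```

```text
t 2.53 pos [470.9 108.1 203.2] xax [-0.965  0.263  0.003] yax [ 0.263  0.965 -0.001] j6 [ -1.1  18.3  90.1   0.   71.7 -75.9] F [ 0.   0.5 -0.4] w 88.0
knob_left [(0.89, [473.5, 107.9, 64.9])]
knob_right [(0.77, [466.5, -1.1, 62.3]), (0.37, [588.4, 40.8, 59.0])]
stand [(0.73, [555.7, 41.6, 0.9])]
grip_fin []
shaft [(0.92, [335.4, 123.7, 9.9]), (0.83, [590.2, 41.8, 57.0])]
371.64829954431775 322.3113082825691 240.23517089287265 [[0.263, 0.965, -0.0], [0.928, -0.252, 0.274], [0.264, -0.072, -0.962]] [-228.5 -430.5  218. ]
```

View pics/c_wrist.png

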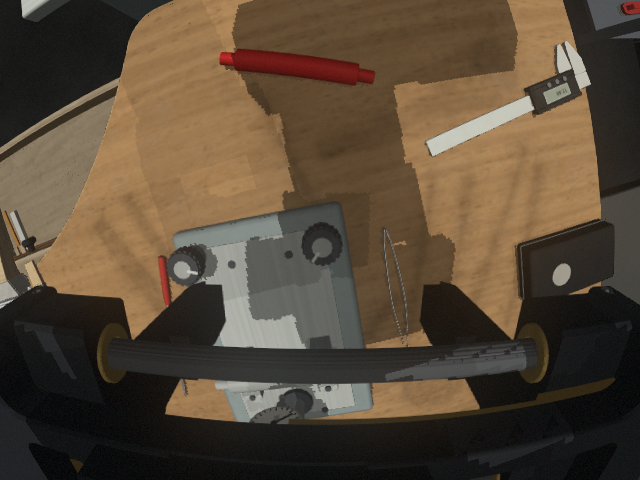

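```bash
cat >> h.py <<'E'
def ray(p,u,v,fish):
    x=(u-p["cx"])/p["fx"]; y=(v-p["cy"])/p["fy"]
    if fish:
        r=np.hypot(x,y); d=np.array([x/r*np.sin(r),y/r*np.sin(r),np.cos(r)]) if r>1e-9 else np.array([0,0,1.])
    else: d=np.array([x,y,1.])
    d/=np.linalg.norm(d); R=p["R"]; return -R.T@p["t"], R.T@d
def tri(rays):
    A=np.zeros((3,3));b=np.zeros(3)
    for o,d in rays:
        P=np.eye(3)-np.outer(d,d);A+=P;b+=P@o
    X=np.linalg.solve(A,b); return X,[round(float(np.linalg.norm((np.eye(3)-np.outer(d,d))@(X-o))),1) for o,d in rays]
def cen(p,name):
    r=outline_of(p,name)
    if not r: return None
    m=r[0]["region"]; ys,xs=np.nonzero(m); return xs.mean(),ys.mean(),m.sum(),round(r[0]["conf"],2),(xs.min(),ys.min(),xs.max(),ys.max())
E
python3 - <<'E'
from h import *
ps={n:optics.snapshot(n) for n in ["wrist","scene","top"]}
for k in ["knob_left","knob_right"]:
    rs=[]
    for n,p in ps.items():
        c=cen(p,k); print(k,n,c)
        if c and n!="top" : rs.append(ray(p,c[0],c[1],n=="wrist"))
    if rs: print(tri(rs))
p=ps["wrist"]
a=cv2.resize(p["color"][205:305,140:360,::-1],None,fx=3.6,fy=3.6,interpolation=cv2.INTER_CUBIC)
cv2.imwrite("pics/d.png",a)
for u,v in [(322,243),(186,265)]:
    o,d=ray(p,u,v,True); print(o+d*((73-o[2])/d[2]))
E
```

```text
knob_left wrist (np.float64(318.2657290895633), np.float64(243.75499629903774), np.int64(1351), 0.8, (np.int64(299), np.int64(223), np.int64(338), np.int64(265)))
knob_left scene (np.float64(264.62566844919786), np.float64(254.40106951871658), np.int64(187), 0.51, (np.int64(258), np.int64(247), np.int64(272), np.int64(262)))
knob_left top None
(array([476.80343718, 106.25160375,  63.52472271]), [0.0, 0.0])
knob_right wrist (np.float64(183.70477815699658), np.float64(264.6689419795222), np.int64(1172), 0.85, (np.int64(165), np.int64(245), np.int64(202), np.int64(285)))
knob_right scene (np.float64(314.6502477849527), np.float64(253.43009460880012), np.int64(6659), 0.6, (np.int64(252), np.int64(181), np.int64(374), np.int64(309)))
knob_right top (np.float64(316.44002429395687), np.float64(222.55511691466748), np.int64(3293), 0.59, (np.int64(284), np.int64(188), np.int64(343), np.int64(274)))
(array([476.94028967,   8.61478509, 114.70575094]), [25.2, 25.2])
[474.24617938 109.82046014  73.        ]
[464.41195452   4.27160502  73.        ]
```

View pics/d.png

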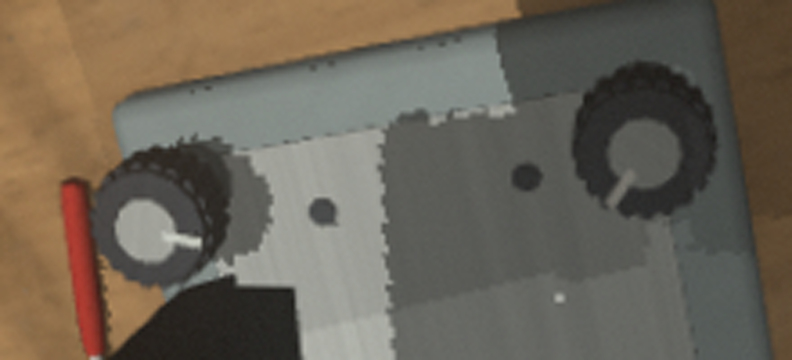

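```bash
python3 - <<'E'
from h import *
p=optics.snapshot("wrist")
def P(cx,cy,z):
    o,d=ray(p,140+cx/3.6,205+cy/3.6,True); return o+d*((z-o[2])/d[2])
L=P(643,150,75);L2=P(617,200,75);R=P(146,230,69);R2=P(199,243,69)
print(L,R,R-L)
for a,b in((L,L2),(R,R2)): print(np.degrees(np.arctan2(*(b-a)[[1,0]])))
# plate edge top z=34: front edge and left edge
a,b=P(118,100,34),P(690,5,34); print("front edge yaw",np.degrees(np.arctan2(*(b-a)[[1,0]]))-90)
E
```

```text
[475.72915079 106.08151268  75.        ] [467.19306831  -4.0496104   69.        ] [  -8.53608248 -110.13112308   -6.        ]
-41.60516672331003
62.20799494490238
front edge yaw -6.070692118827353
```

Both pointers fit "zero = pointing to the front". The left screw then needs about 143° clockwise and the right about 113° anticlockwise. Descending on the left knob.

Request:
carry_out(
  deltas=[
    {"x":-5,"y":-1,"z":20,"roll":0},
    {"x":0,"y":0,"z":28,"roll":0},
    {"x":0,"y":0,"z":28,"roll":0},
    {"x":0,"y":0,"z":28,"roll":0},
    {"x":0,"y":0,"z":20,"roll":0},
    {"x":0,"y":0,"z":10,"roll":0},
    {"x":0,"y":0,"z":0,"roll":0},
  ],
)

```text
time: 3.92
eef_pos: [474.2, 107.1, 68.8]
eef_rot: [[-0.966, 0.26, -0.004], [0.26, 0.966, 0.0], [0.004, -0.001, -1.0]]
contact_force: [-0.7, 0.1, 0.5]
gripper_width: 88.2
```

```bash
python3 - <<'E'
from h import *
st()
p=optics.snapshot("wrist"); save(p,"e_wrist")
find(p,["knob_left"])
q=optics.snapshot("scene"); save(q,"e_scene",(220,160,400,320),4)
E
```

```text
t 3.92 pos [474.2 107.1  68.8] xax [-0.966  0.26   0.004] yax [ 0.26   0.966 -0.001] j6 [ -1.3  29.5  99.4  -0.   51.3 -76.2] F [-0.7  0.1  0.5] w 88.2
knob_left [(0.66, [477.3, 108.1, 63.1])]
```

View pics/e_wrist.png

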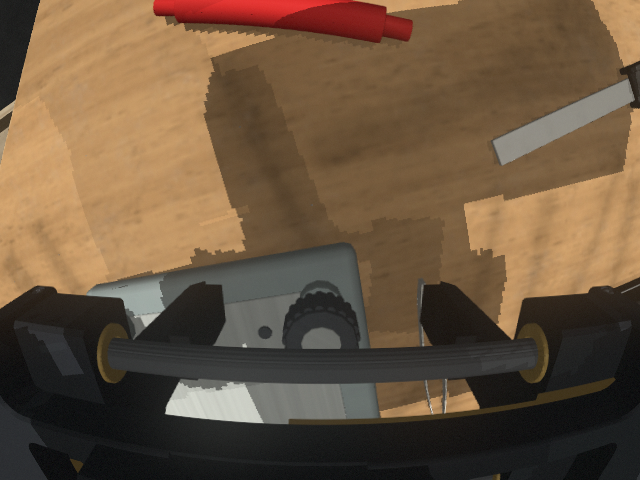

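View pics/e_scene.png

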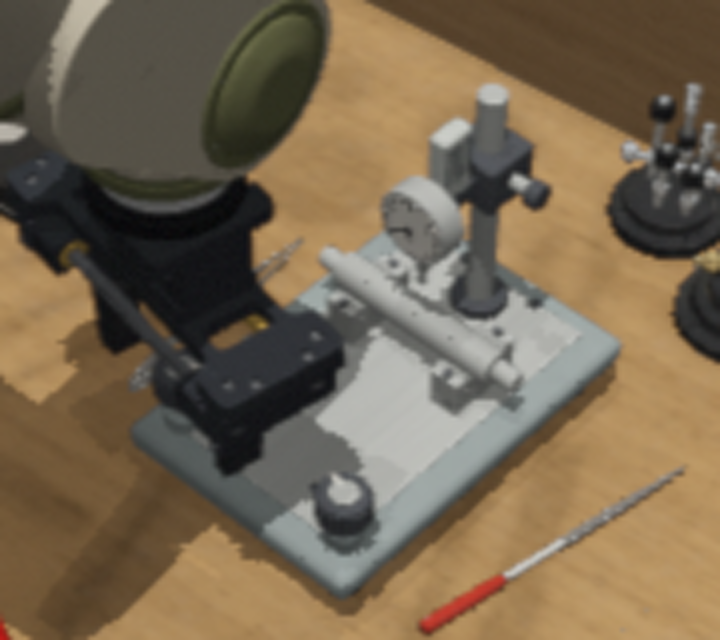

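Request:
carry_out(
  deltas=[
    {"x":-2,"y":0,"z":0,"roll":0},
    {"x":0,"y":0,"z":0,"roll":0},
    {"x":0,"y":0,"z":0,"roll":0},
    {"x":0,"y":0,"z":0,"roll":0},
    {"x":0,"y":0,"z":0,"roll":0},
    {"x":0,"y":0,"z":0,"roll":0},
    {"x":0,"y":0,"z":0,"roll":0},
    {"x":0,"y":0,"z":0,"roll":0},
  ],
  claw=-1,
  squeeze=12,
)

```text
time: 4.73
eef_pos: [477.1, 106.7, 70.8]
eef_rot: [[-0.966, 0.26, -0.0], [0.26, 0.966, -0.0], [0.0, -0.0, -1.0]]
contact_force: [0.2, -0.4, 1.2]
gripper_width: 36.9
```

Request:
carry_out(
  deltas=[
    {"x":0,"y":0,"z":1,"roll":0},
    {"x":0,"y":0,"z":0,"roll":0},
    {"x":0,"y":0,"z":0,"roll":0},
    {"x":0,"y":0,"z":0,"roll":0},
  ],
)

```text
time: 5.07
eef_pos: [476.9, 106.4, 69.6]
eef_rot: [[-0.966, 0.26, -0.001], [0.26, 0.966, -0.0], [0.001, -0.001, -1.0]]
contact_force: [-1.8, -2.9, -0.9]
gripper_width: 29.4
```

Gripped (29.4 mm). Turning clockwise.

Request:
carry_out(
  deltas=[
    {"x":0,"y":0,"z":0.1,"roll":7},
    {"x":0,"y":0,"z":0.1,"roll":7},
    {"x":0,"y":0,"z":0.1,"roll":7},
    {"x":0,"y":0,"z":0.1,"roll":7},
    {"x":0,"y":0,"z":0.1,"roll":7},
    {"x":0,"y":0,"z":0.1,"roll":7},
    {"x":0,"y":0,"z":0.1,"roll":7},
    {"x":0,"y":0,"z":0.1,"roll":7},
  ],
)

```text
time: 5.73
eef_pos: [477.0, 106.3, 68.8]
eef_rot: [[-0.319, 0.948, -0.0], [0.948, 0.319, -0.001], [-0.001, -0.001, -1.0]]
contact_force: [-1.3, -5.3, -1.7]
gripper_width: 29.1
```

```bash
python3 - <<'E'
from h import *
s=st(); print(s["ft_torque"],s["joint_velocities"])
q=optics.snapshot("scene"); save(q,"f_scene",(220,160,400,320),4)
E
```

```text
t 5.73 pos [477.  106.3  68.8] xax [-0.319  0.948 -0.001] yax [ 0.948  0.319 -0.001] j6 [ -1.3  29.6  99.2  -0.1  51.2 -19.9] F [-1.3 -5.3 -1.7] w 29.1
[-9.59356603e-01  7.79651950e-02 -2.65164660e-04] [-2.96759670e-02  7.36605339e-02  1.57565691e-01 -1.17944921e-01
 -3.07312615e-01  8.32951859e+01]
```

View pics/f_scene.png

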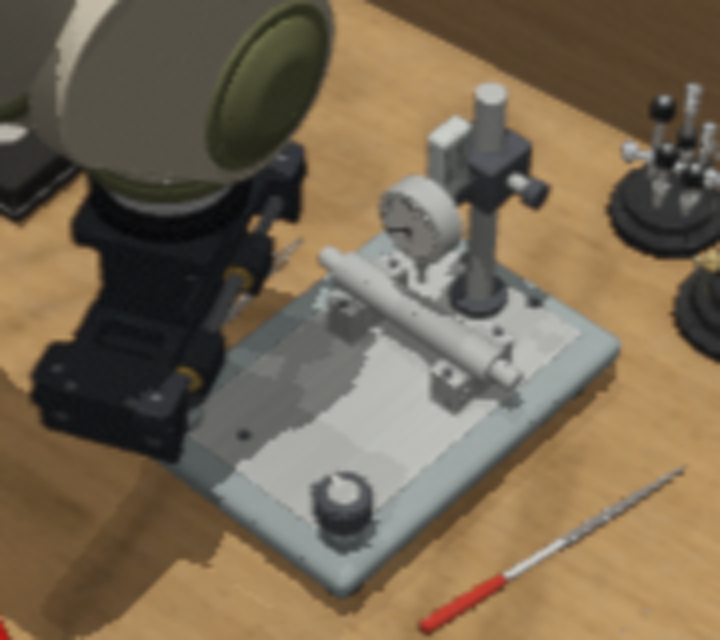

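Request:
carry_out(
  deltas=[
    {"x":0,"y":0,"z":0.1,"roll":7},
    {"x":0,"y":0,"z":0.1,"roll":7},
    {"x":0,"y":0,"z":0.1,"roll":7},
    {"x":0,"y":0,"z":0.1,"roll":7},
    {"x":0,"y":0,"z":0.1,"roll":7},
    {"x":0,"y":0,"z":0.1,"roll":7},
    {"x":0,"y":0,"z":0.1,"roll":7},
    {"x":0,"y":0,"z":0.1,"roll":7},
  ],
)

```text
time: 6.45
eef_pos: [477.0, 106.1, 68.1]
eef_rot: [[0.607, 0.795, -0.0], [0.795, -0.607, -0.001], [-0.001, 0.0, -1.0]]
contact_force: [-2.5, -6.1, 0.2]
gripper_width: 29.6
```

Request:
carry_out(
  deltas=[
    {"x":0,"y":0,"z":0.1,"roll":7},
    {"x":0,"y":0,"z":0.1,"roll":7},
    {"x":0,"y":0,"z":0.1,"roll":7},
    {"x":0,"y":0,"z":0.1,"roll":7},
    {"x":0,"y":0,"z":0.1,"roll":3},
    {"x":0,"y":0,"z":0,"roll":0},
  ],
)

```text
time: 6.95
eef_pos: [477.0, 106.0, 67.7]
eef_rot: [[0.929, 0.371, -0.0], [0.371, -0.929, -0.001], [-0.001, 0.001, -1.0]]
contact_force: [-2.5, -7.0, 1.7]
gripper_width: 29.1
```

Request:
carry_out(
  deltas=[
    {"x":0,"y":0,"z":0,"roll":0},
    {"x":0,"y":0,"z":0,"roll":0},
    {"x":0,"y":0,"z":0,"roll":0},
    {"x":0,"y":0,"z":0,"roll":0},
    {"x":0,"y":0,"z":0,"roll":0},
    {"x":0,"y":0,"z":-20,"roll":0},
    {"x":0,"y":0,"z":-30,"roll":0},
    {"x":0,"y":0,"z":-30,"roll":0},
  ],
  claw=1,
)

```text
time: 7.62
eef_pos: [476.7, 106.8, 148.2]
eef_rot: [[0.928, 0.374, -0.002], [0.374, -0.928, 0.0], [-0.002, -0.001, -1.0]]
contact_force: [0.8, 1.1, -1.4]
gripper_width: 80.5
```

```bash
python3 - <<'E'
from h import *
st()
p=optics.snapshot("wrist"); save(p,"g_wrist")
find(p,["knob_left","knob_right"])
q=optics.snapshot("scene"); save(q,"g_scene",(220,160,400,320),4)
E
```

```text
t 7.62 pos [476.7 106.8 148.2] xax [ 0.928  0.374 -0.002] yax [ 0.374 -0.928 -0.001] j6 [-1.3 22.7 93.9  0.  63.5 66.8] F [ 0.8  1.1 -1.4] w 80.5
knob_left [(0.82, [477.6, 106.1, 63.0])]
knob_right [(0.52, [462.6, 1.8, 61.1]), (0.16, [476.6, 108.3, 64.9])]
```

View pics/g_wrist.png

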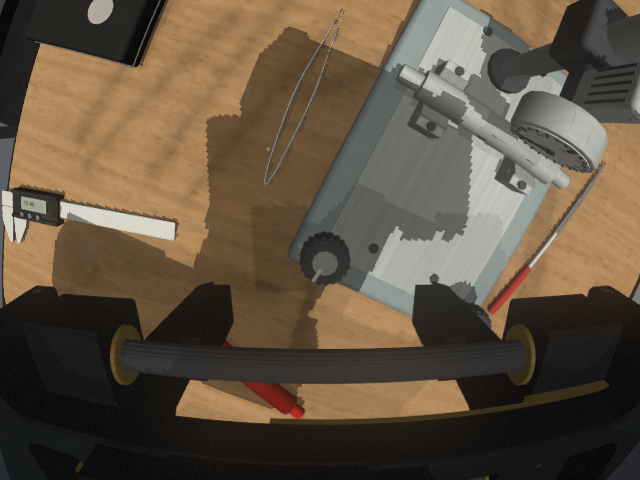

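View pics/g_scene.png

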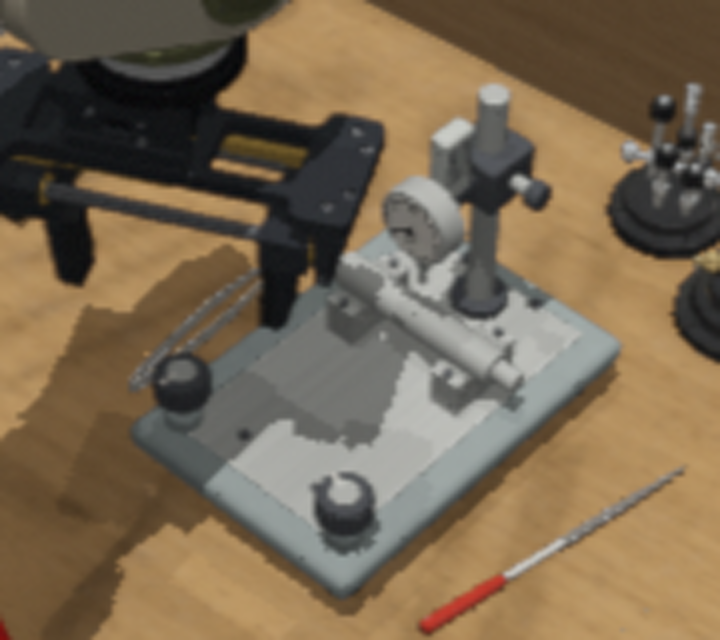

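Request:
carry_out(
  deltas=[
    {"x":-17,"y":33,"z":-10,"roll":0},
    {"x":-17,"y":33,"z":-10,"roll":0},
    {"x":-16,"y":33,"z":-10,"roll":0},
    {"x":0,"y":0,"z":0,"roll":0},
    {"x":0,"y":0,"z":0,"roll":0},
  ],
)

```text
time: 8.23
eef_pos: [467.4, -5.0, 176.7]
eef_rot: [[0.929, 0.371, -0.002], [0.371, -0.929, 0.001], [-0.001, -0.001, -1.0]]
contact_force: [-0.8, 1.0, -0.3]
gripper_width: 88.0
```

```bash
python3 - <<'E'
from h import *
st()
p=optics.snapshot("wrist"); save(p,"i_wrist"); save(p,"i_crop",(180,180,480,300),2.6)
find(p,["knob_left","knob_right"])
E
```

```text
t 8.23 pos [467.4  -5.  176.7] xax [ 0.929  0.371 -0.001] yax [ 0.371 -0.929 -0.001] j6 [-15.2  18.7  94.8   0.   66.6  53.1] F [-0.8  1.  -0.3] w 88.0
knob_left [(0.6, [479.9, 107.2, 61.5])]
knob_right [(0.76, [463.7, 3.3, 58.9])]
```

View pics/i_wrist.png

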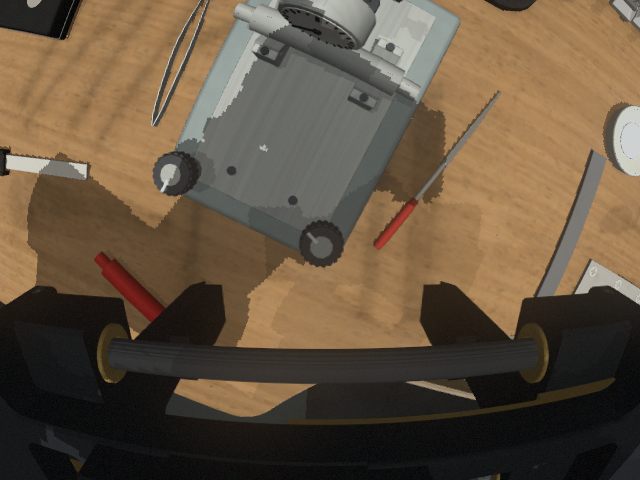

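View pics/i_crop.png

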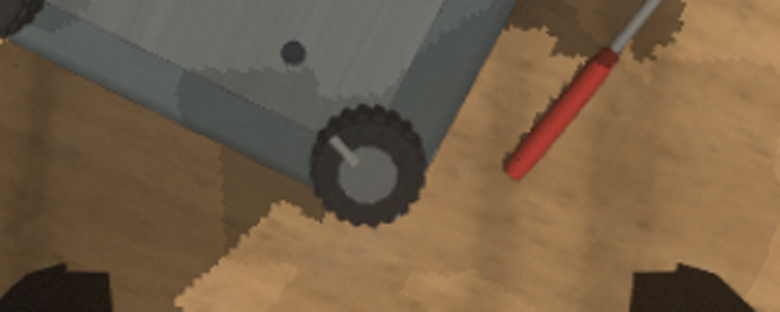

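```bash
python3 - <<'E'
from h import *
p=optics.snapshot("wrist"); save(p,"i_l",(140,130,220,220),6)
def P(cx,cy,z):
    o,d=ray(p,180+cx/2.6,180+cy/2.6,True); return o+d*((z-o[2])/d[2])
R=P(368,175,70);R2=P(334,139,70);print(R)
print(np.degrees(np.arctan2(*(R2-R)[[1,0]])))
E
```

```text
[466.300296    -1.46378219  70.        ]
64.08112854754845
```

View pics/i_l.png

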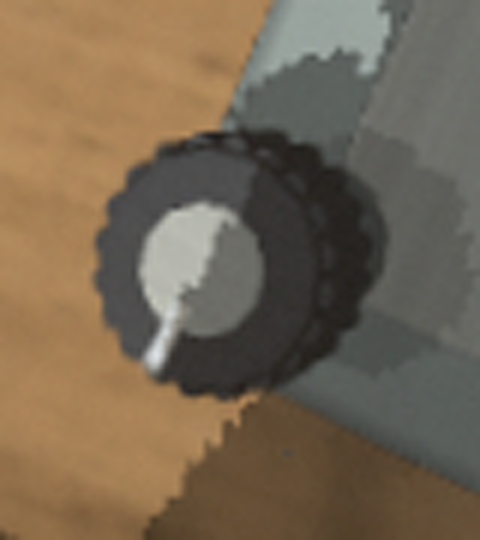

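```bash
python3 - <<'E'
from h import *
p=optics.snapshot("wrist")
def P(u,v,z):
    o,d=ray(p,u,v,True); return o+d*((z-o[2])/d[2])
for z in(70,73):
  L=P(174.2,175,z);L2=P(165.5,190.8,z);print(L,np.degrees(np.arctan2(*(L2-L)[[1,0]])))
print(p["R"].round(4).tolist(), -p["R"].T@p["t"])
E
```

```text
[475.76460043 106.60669487  70.        ] 166.95515391805816
[476.50718479 105.54108418  73.        ] 166.95515391805824
[[0.3754, -0.9269, -0.0015], [-0.8903, -0.361, 0.2774], [-0.2577, -0.1028, -0.9607]] [532.86486833  24.6676469  300.68194312]
```

```bash
python3 - <<'E'
from h import *
s=st()
p=optics.snapshot("wrist"); c=-p["R"].T@p["t"]; print(c, s["eef_rot"].T@(c-s["eef_pos"]))
print(s["eef_rot"].T@(np.array([466.3,-1.5,61])-s["eef_pos"]))
E
```

```text
t 8.48 pos [467.5  -2.7 177. ] xax [ 0.927  0.375 -0.001] yax [ 0.375 -0.927 -0.001] j6 [-14.9  18.7  94.8   0.   66.7  53.1] F [ 0.1 -0.1  0. ] w 88.2
[532.90303501  24.69700071 300.87394179] [  70.77381013   -0.94374678 -123.97944459]
[ -0.52476322  -1.42596936 115.97479265]
```

Request:
carry_out(
  deltas=[
    {"x":0,"y":-1,"z":28,"roll":0},
    {"x":0,"y":0,"z":28,"roll":0},
    {"x":0,"y":0,"z":28,"roll":0},
    {"x":0,"y":0,"z":20,"roll":0},
    {"x":0,"y":0,"z":8,"roll":0},
    {"x":0,"y":0,"z":0,"roll":0},
    {"x":0,"y":0,"z":0,"roll":0},
    {"x":0,"y":0,"z":0,"roll":0},
  ],
)

```text
time: 9.2
eef_pos: [468.0, -2.8, 66.7]
eef_rot: [[0.927, 0.374, 0.002], [0.374, -0.927, -0.001], [0.002, 0.001, -1.0]]
contact_force: [0.4, 0.0, 0.7]
gripper_width: 88.2
```

Request:
carry_out(
  deltas=[
    {"x":0,"y":0,"z":0,"roll":0},
    {"x":0,"y":0,"z":0,"roll":0},
    {"x":0,"y":0,"z":0,"roll":0},
    {"x":0,"y":0,"z":0,"roll":0},
    {"x":0,"y":0,"z":0,"roll":0},
    {"x":0,"y":0,"z":0,"roll":0},
    {"x":0,"y":0,"z":0,"roll":0},
    {"x":0,"y":0,"z":0,"roll":0},
  ],
  claw=-1,
  squeeze=12,
)

```text
time: 9.87
eef_pos: [467.3, -2.9, 65.6]
eef_rot: [[0.928, 0.374, -0.0], [0.374, -0.928, -0.0], [-0.0, -0.0, -1.0]]
contact_force: [-0.2, 0.4, 0.9]
gripper_width: 37.2
```

Request:
carry_out(
  deltas=[
    {"x":0,"y":0,"z":0,"roll":0},
    {"x":0,"y":0,"z":0,"roll":0},
    {"x":0,"y":0,"z":0,"roll":0},
    {"x":0,"y":0,"z":0,"roll":0},
  ],
)

```text
time: 10.2
eef_pos: [467.6, -3.3, 65.8]
eef_rot: [[0.928, 0.374, 0.001], [0.374, -0.928, -0.001], [0.0, 0.001, -1.0]]
contact_force: [-0.4, -5.3, 0.7]
gripper_width: 29.5
```

Request:
carry_out(
  deltas=[
    {"x":0,"y":0,"z":-0.1,"roll":-7},
    {"x":0,"y":0,"z":-0.1,"roll":-7},
    {"x":0,"y":0,"z":-0.1,"roll":-7},
    {"x":0,"y":0,"z":-0.1,"roll":-7},
    {"x":0,"y":0,"z":-0.1,"roll":-7},
    {"x":0,"y":0,"z":-0.1,"roll":-7},
    {"x":0,"y":0,"z":-0.1,"roll":-7},
    {"x":0,"y":0,"z":-0.1,"roll":-7},
  ],
)

```text
time: 10.87
eef_pos: [467.1, -3.1, 66.3]
eef_rot: [[0.203, 0.979, -0.001], [0.979, -0.203, -0.0], [-0.0, -0.001, -1.0]]
contact_force: [-1.3, -5.3, -0.9]
gripper_width: 29.6
```

Request:
carry_out(
  deltas=[
    {"x":0,"y":0,"z":-0.1,"roll":-7},
    {"x":0,"y":0,"z":-0.1,"roll":-7},
    {"x":0,"y":0,"z":-0.1,"roll":-7},
    {"x":0,"y":0,"z":-0.1,"roll":-7},
    {"x":0,"y":0,"z":-0.1,"roll":-7},
    {"x":0,"y":0,"z":-0.1,"roll":-7},
    {"x":0,"y":0,"z":-0.1,"roll":-7},
    {"x":0,"y":0,"z":-0.1,"roll":-6},
  ],
)

```text
time: 11.53
eef_pos: [466.5, -3.4, 66.8]
eef_rot: [[-0.686, 0.728, -0.003], [0.728, 0.686, -0.001], [0.001, -0.002, -1.0]]
contact_force: [-2.2, -8.0, -2.0]
gripper_width: 29.6
```

Request:
carry_out(
  deltas=[
    {"x":0,"y":0,"z":0,"roll":0},
    {"x":0,"y":0,"z":0,"roll":0},
  ],
)

```text
time: 11.7
eef_pos: [466.5, -3.3, 66.8]
eef_rot: [[-0.682, 0.731, -0.003], [0.731, 0.682, -0.001], [0.001, -0.002, -1.0]]
contact_force: [-2.9, -6.9, -2.0]
gripper_width: 29.4
```

Request:
carry_out(
  deltas=[
    {"x":0,"y":0,"z":0,"roll":0},
    {"x":0,"y":0,"z":0,"roll":0},
    {"x":0,"y":0,"z":0,"roll":0},
    {"x":0,"y":0,"z":0,"roll":0},
    {"x":0,"y":0,"z":0,"roll":0},
    {"x":0,"y":0,"z":-30,"roll":0},
    {"x":0,"y":0,"z":-40,"roll":0},
    {"x":0,"y":0,"z":-40,"roll":0},
  ],
  claw=1,
)

```text
time: 12.37
eef_pos: [466.7, -2.6, 178.3]
eef_rot: [[-0.681, 0.732, -0.002], [0.732, 0.681, 0.001], [0.002, -0.001, -1.0]]
contact_force: [1.0, 0.8, -0.3]
gripper_width: 80.8
```

Request:
carry_out(
  deltas=[
    {"x":0,"y":0,"z":-10,"roll":0},
    {"x":0,"y":0,"z":0,"roll":0},
    {"x":0,"y":0,"z":0,"roll":0},
    {"x":0,"y":0,"z":0,"roll":0},
  ],
)

```text
time: 12.7
eef_pos: [466.7, -2.7, 185.8]
eef_rot: [[-0.681, 0.732, -0.003], [0.732, 0.681, 0.001], [0.002, -0.001, -1.0]]
contact_force: [0.2, -0.2, 0.3]
gripper_width: 88.0
```

```bash
python3 - <<'E'
from h import *
s=st()
p=optics.snapshot("wrist"); save(p,"j_wrist")
find(p,["knob_left","knob_right","grip_fin"])
q=optics.snapshot("scene"); save(q,"j_scene",(220,160,400,320),4)
E
```

```text
t 12.7 pos [466.7  -2.7 185.8] xax [-0.681  0.732  0.002] yax [ 0.732  0.681 -0.001] j6 [-14.9  18.   94.1   0.   68.1 -57.9] F [ 0.2 -0.2  0.3] w 88.0
knob_left [(0.71, [478.2, 106.6, 58.8])]
knob_right [(0.63, [465.2, 0.1, 64.0]), (0.27, [547.9, -73.1, 0.3])]
grip_fin []
```

View pics/j_wrist.png

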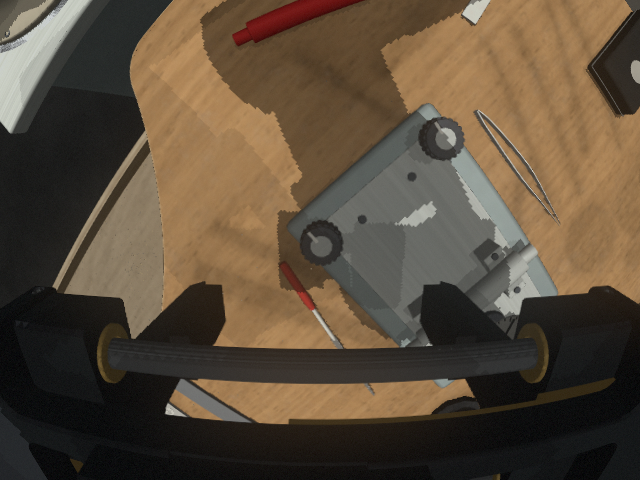

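View pics/j_scene.png

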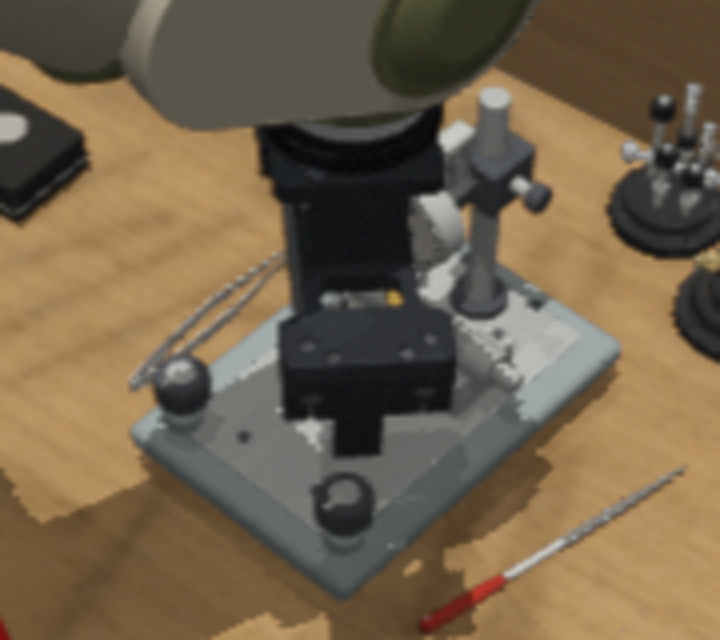

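```bash
python3 - <<'E'
from h import *
p=optics.snapshot("wrist"); im=p["color"][:,:,::-1]
a=cv2.resize(im[210:280,285:355],None,fx=5.7,fy=5.7,interpolation=cv2.INTER_CUBIC)
b=cv2.resize(im[103:173,407:477],None,fx=5.7,fy=5.7,interpolation=cv2.INTER_CUBIC)
cv2.imwrite("pics/k.png",np.hstack([b,a]))
E
```

```text
(no output)
```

View pics/k.png

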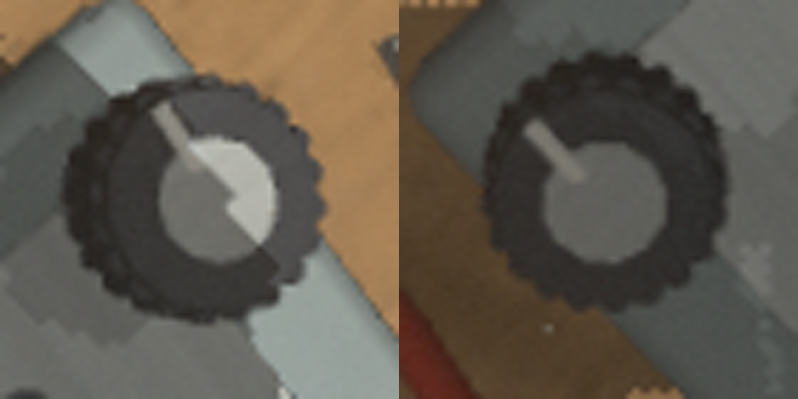

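```bash
python3 - <<'E'
from h import *
p=optics.snapshot("wrist")
def P(u,v,z):
    o,d=ray(p,u,v,True); return o+d*((z-o[2])/d[2])
def yaw(a,b): return np.degrees(np.arctan2(*(b-a)[[1,0]]))
s=5.7
L=P(407+218/s,103+200/s,72);L2=P(407+158/s,103+105/s,72)
Rr=P(285+(605-399)/s,210+202/s,72);R2=P(285+(530-399)/s,210+125/s,72)
print(L,Rr,yaw(L,L2),yaw(Rr,R2),"stand yaw",yaw(Rr,L)-90)
for z in(34,):
    a,b=P(290,228,z),P(412,118,z); print("front edge",yaw(a,b)-90)
E
```

```text
[476.30220661 106.00851818  72.        ] [466.66182088  -3.3500613   72.        ] 168.65402359295152 175.9485849612964 stand yaw -5.037823760594492
front edge -4.213356504989406
```

Step 1 looks met: pointers measure 173.7° and 181° relative to the stand, against a target of 180°. Next is the fin: rise and turn the jaws to the stand's y.

Request:
carry_out(
  deltas=[
    {"x":0,"y":0,"z":-10,"roll":-6.5},
    {"x":0,"y":0,"z":-10,"roll":-6.5},
    {"x":0,"y":0,"z":-10,"roll":-6.5},
    {"x":0,"y":0,"z":-10,"roll":-6.5},
    {"x":0,"y":0,"z":-10,"roll":-6.5},
    {"x":0,"y":0,"z":-10,"roll":-6.5},
    {"x":0,"y":0,"z":-10,"roll":-6.5},
    {"x":0,"y":0,"z":0,"roll":-6.5},
  ],
)

```text
time: 13.72
eef_pos: [467.9, -3.0, 258.8]
eef_rot: [[-0.996, -0.092, 0.003], [-0.092, 0.996, -0.001], [-0.003, -0.001, -1.0]]
contact_force: [-0.6, -0.2, 1.1]
gripper_width: 88.2
```

Request:
carry_out(
  deltas=[
    {"x":0,"y":0,"z":0,"roll":0},
    {"x":0,"y":0,"z":0,"roll":0},
  ],
)

```text
time: 13.88
eef_pos: [467.2, -2.9, 257.0]
eef_rot: [[-0.997, -0.083, -0.0], [-0.083, 0.997, 0.0], [0.0, 0.0, -1.0]]
contact_force: [-0.4, -0.4, 0.5]
gripper_width: 88.4
```

```bash
python3 - <<'E'
from h import *
s=st()
p=optics.snapshot("wrist"); save(p,"l_wrist")
find(p,["knob_left","knob_right","grip_fin","plunger_tip","shaft","stand"])
q=optics.snapshot("scene"); save(q,"l_scene",(220,160,400,320),4)
find(q,["grip_fin","plunger_tip","shaft","plunger_spot"])
q=optics.snapshot("top"); find(q,["grip_fin","stand"]); save(q,"l_top",(270,170,360,290),5)
E
```

```text
t 13.88 pos [467.2  -2.9 257. ] xax [-0.997 -0.083  0.   ] yax [-0.083  0.997  0.   ] j6 [ -14.9   13.7   87.1    0.    79.2 -109.7] F [-0.4 -0.4  0.5] w 88.4
knob_left [(0.76, [474.2, 108.5, 61.5])]
knob_right [(0.71, [462.5, 2.3, 64.0]), (0.39, [588.4, 42.4, 57.9])]
grip_fin [(0.74, [602.6, 40.3, 166.1])]
plunger_tip []
shaft [(0.66, [338.6, 122.3, 9.2]), (0.61, [588.7, 41.3, 59.0])]
stand [(0.84, [559.6, 43.1, -0.7])]
grip_fin [(0.74, [607.7, 34.5, 167.9])]
plunger_tip []
shaft [(0.73, [335.9, 127.4, 8.8])]
plunger_spot [(0.98, [589.1, 38.4, 68.5])]
grip_fin [(0.74, [600.9, 39.5, 169.2])]
stand [(0.77, [559.4, 41.1, 2.2])]
```

View pics/l_wrist.png

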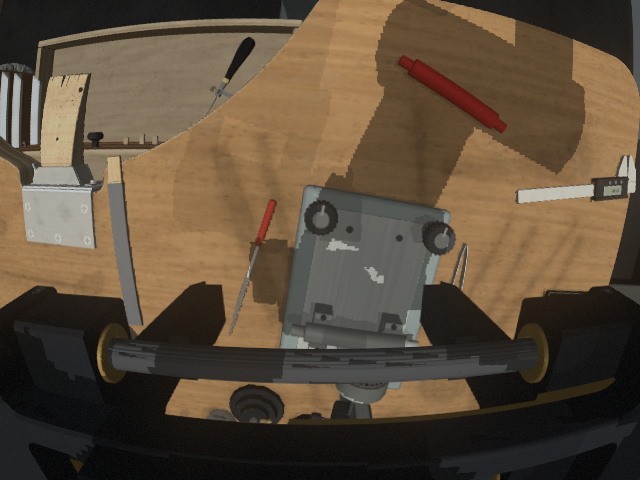

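View pics/l_scene.png

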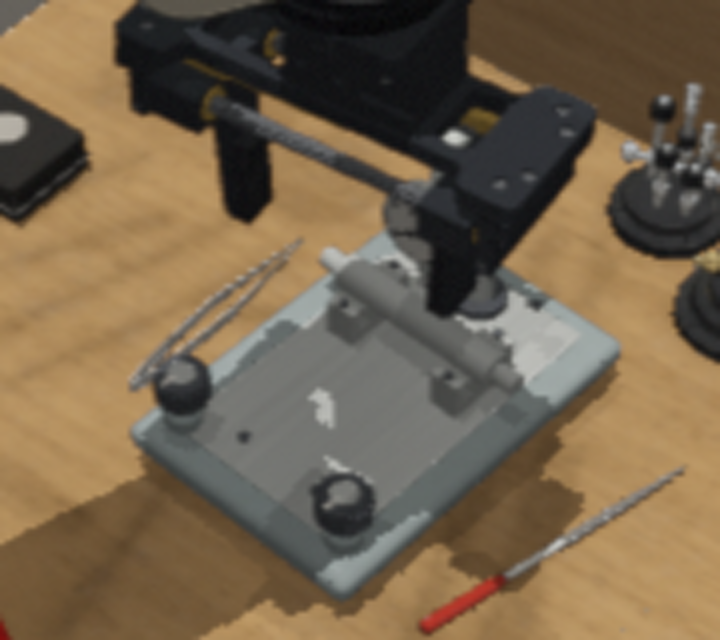

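View pics/l_top.png

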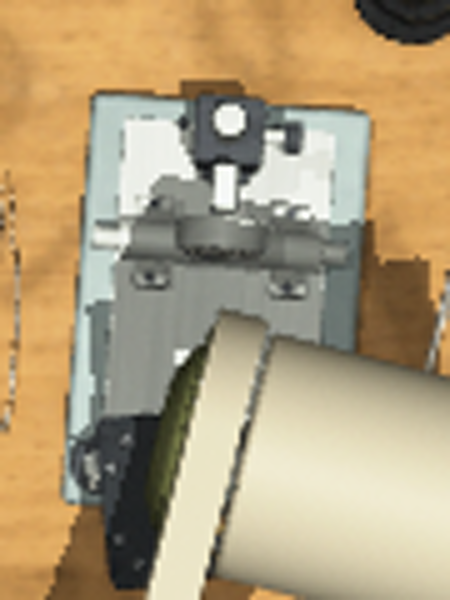

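```bash
python3 - <<'E'
from h import *
p=optics.snapshot("top"); o,d=ray(p,315.2,207.4,False); print(o+d*((178-o[2])/d[2]))
s=st()
for X in ([606,39.5,168],): print(s["eef_rot"].T@(np.array(X)-s["eef_pos"]))
E
```

```text
[605.08713293  35.68365602 178.        ]
t 14.68 pos [467.3  -2.9 257.2] xax [-0.996 -0.086  0.   ] yax [-0.086  0.996 -0.   ] j6 [ -14.9   13.7   87.1   -0.    79.2 -109.9] F [-0.1  0.3  0.6] w 87.9
[-141.80274615   30.28814418   89.24657641]
```

Request:
carry_out(
  deltas=[
    {"x":-35,"y":7,"z":0,"roll":0},
    {"x":-35,"y":7,"z":0,"roll":0},
    {"x":-35,"y":7,"z":0,"roll":0},
    {"x":-35,"y":7,"z":0,"roll":0},
    {"x":-1,"y":0,"z":8,"roll":0},
    {"x":0,"y":0,"z":8,"roll":0},
    {"x":0,"y":0,"z":0,"roll":0},
    {"x":0,"y":0,"z":0,"roll":0},
  ],
)

```text
time: 15.35
eef_pos: [604.3, 36.9, 241.0]
eef_rot: [[-0.996, -0.086, -0.002], [-0.086, 0.996, 0.0], [0.002, 0.0, -1.0]]
contact_force: [-0.6, -1.2, 0.0]
gripper_width: 88.4
```

```bash
python3 - <<'E'
from h import *
s=st()
p=optics.snapshot("wrist"); save(p,"m_wrist")
find(p,["knob_left","knob_right","grip_fin","shaft","stand"])
q=optics.snapshot("scene"); save(q,"m_scene",(220,130,400,320),3.5)
E
```

```text
t 15.35 pos [604.3  36.9 241. ] xax [-0.996 -0.086  0.002] yax [-0.086  0.996  0.   ] j6 [  -7.7   28.3   66.9   -0.    84.9 -102.6] F [-0.6 -1.2  0. ] w 88.4
knob_left [(0.74, [475.5, 108.4, 62.5])]
knob_right [(0.79, [465.3, -0.0, 62.1])]
grip_fin [(0.77, [606.3, 42.0, 167.6])]
shaft [(0.65, [591.0, 40.9, 57.8])]
stand [(0.65, [559.3, 43.3, 0.6])]
```

View pics/m_wrist.png

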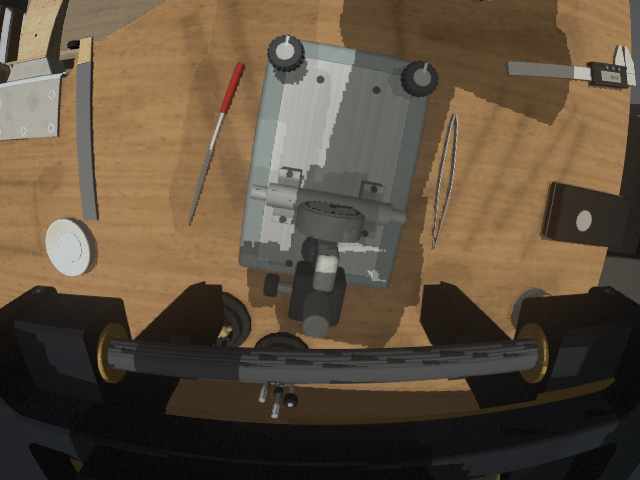

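View pics/m_scene.png

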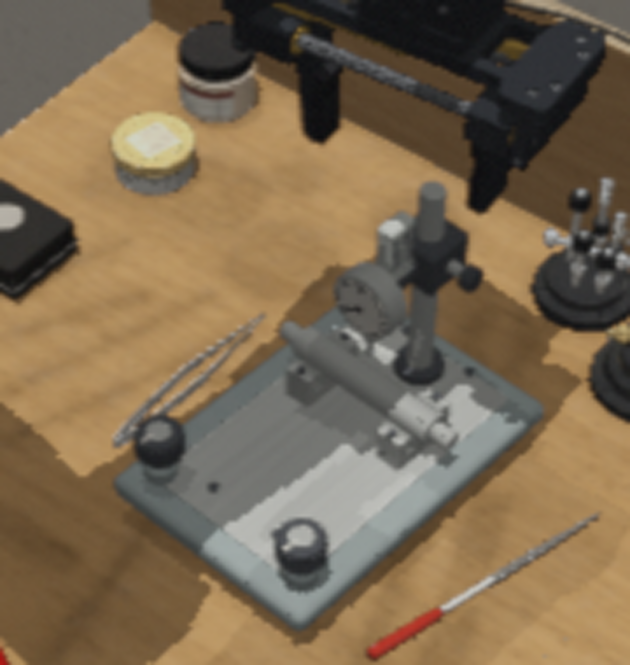

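```bash
python3 - <<'E'
from h import *
s=st()
p=optics.snapshot("wrist"); save(p,"n",(230,180,410,350),4.4)
for u,v,z in ((326,265,177),(316,326,182),(329,220,140)):
    o,d=ray(p,u,v,True); X=o+d*((z-o[2])/d[2]); print(X, s["eef_rot"].T@(X-s["eef_pos"]))
E
```

```text
t 15.7 pos [605.2  37.  241.7] xax [-0.996 -0.086 -0.001] yax [-0.086  0.996 -0.   ] j6 [  -7.7   28.3   66.8   -0.    84.9 -102.6] F [ 0.2  0.4 -0.2] w 88.6
[601.59298219  39.57936221 177.        ] [ 3.45137422  2.88338476 64.73475289]
[636.74247553  37.06432127 182.        ] [-31.35541298  -2.64364825  59.75963641]
[585.11088032  40.34019119 140.        ] [ 19.83250017   5.06451981 101.72312816]
```

View pics/n.png

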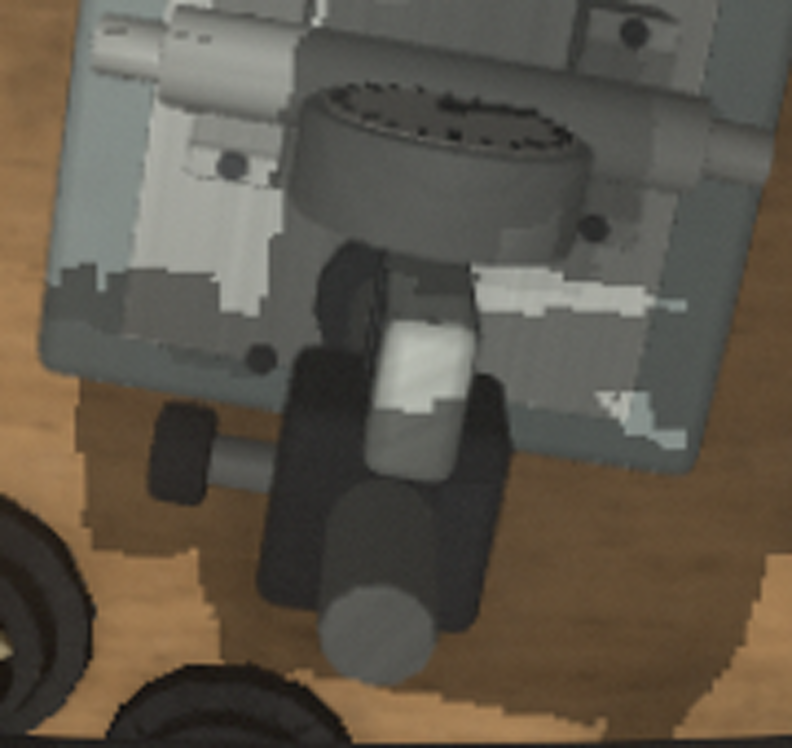

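The picture shows the jaws about 10° off the stand's y, because I had the yaw sign reversed. I'll correct the roll and shift, descend a little, and recheck.

Request:
carry_out(
  deltas=[
    {"x":2.5,"y":3,"z":0,"roll":5},
    {"x":0,"y":0,"z":0,"roll":5},
    {"x":0,"y":0,"z":15,"roll":0},
    {"x":0,"y":0,"z":12,"roll":0},
    {"x":0,"y":0,"z":0,"roll":0},
    {"x":0,"y":0,"z":0,"roll":0},
    {"x":0,"y":0,"z":0,"roll":0},
  ],
)

```text
time: 16.33
eef_pos: [602.9, 39.9, 215.1]
eef_rot: [[-0.996, 0.088, 0.001], [0.088, 0.996, -0.0], [-0.001, -0.0, -1.0]]
contact_force: [0.7, 0.3, 0.5]
gripper_width: 88.4
```

```bash
python3 - <<'E'
from h import *
s=st()
p=optics.snapshot("wrist"); save(p,"o",(160,180,480,400),2.4)
find(p,["grip_fin"])
E
```

```text
t 16.33 pos [602.9  39.9 215.1] xax [-0.996  0.088 -0.001] yax [ 0.088  0.996 -0.   ] j6 [ -7.4  29.2  69.7   0.   81.  -92.4] F [0.7 0.3 0.5] w 88.4
grip_fin [(0.68, [602.9, 42.2, 170.3])]
```

View pics/o.png

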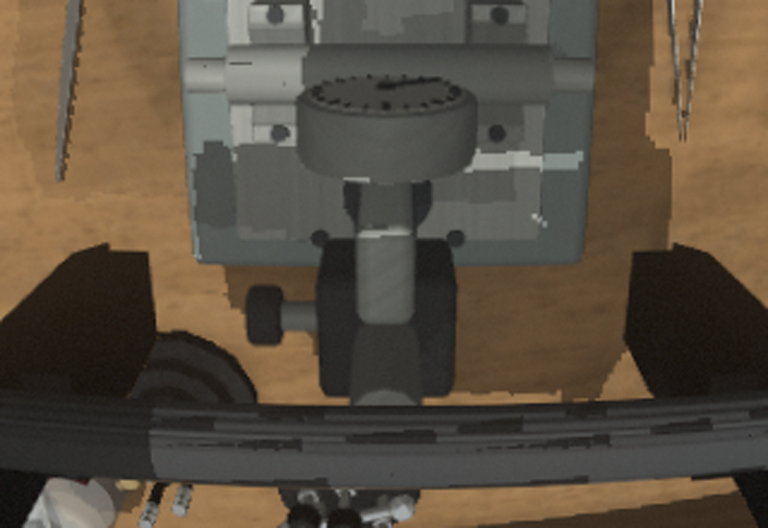

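Aligned now: the fin is at px 321, with the jaw middle at about 323. Descend and close gently.

Request:
carry_out(
  deltas=[
    {"x":0,"y":-0.5,"z":15,"roll":0},
    {"x":0,"y":0,"z":15,"roll":0},
    {"x":0,"y":0,"z":10,"roll":0},
    {"x":0,"y":0,"z":3,"roll":0},
    {"x":0,"y":0,"z":0,"roll":0},
    {"x":0,"y":0,"z":0,"roll":0},
  ],
)

```text
time: 16.93
eef_pos: [602.9, 39.4, 171.9]
eef_rot: [[-0.996, 0.088, 0.001], [0.088, 0.996, -0.0], [-0.001, -0.0, -1.0]]
contact_force: [-0.6, -0.1, 0.3]
gripper_width: 88.2
```

Request:
carry_out(
  deltas=[
    {"x":0,"y":0,"z":0,"roll":0},
    {"x":0,"y":0,"z":0,"roll":0},
    {"x":0,"y":0,"z":0,"roll":0},
    {"x":0,"y":0,"z":0,"roll":0},
    {"x":0,"y":0,"z":0,"roll":0},
    {"x":0,"y":0,"z":0,"roll":0},
    {"x":0,"y":0,"z":0,"roll":0},
    {"x":0,"y":0,"z":0,"roll":0},
  ],
  claw=-1,
  squeeze=6,
)

```text
time: 17.6
eef_pos: [602.6, 39.4, 171.2]
eef_rot: [[-0.996, 0.088, -0.0], [0.088, 0.996, -0.0], [0.0, -0.0, -1.0]]
contact_force: [-0.7, 0.6, 0.5]
gripper_width: 36.9
```

Request:
carry_out(
  deltas=[
    {"x":0,"y":0,"z":0,"roll":0},
    {"x":0,"y":0,"z":0,"roll":0},
    {"x":0,"y":0,"z":0,"roll":0},
    {"x":0,"y":0,"z":0,"roll":0},
    {"x":0,"y":0,"z":0,"roll":0},
    {"x":0,"y":0,"z":0,"roll":0},
    {"x":0,"y":0,"z":0,"roll":0},
    {"x":0,"y":0,"z":0,"roll":0},
  ],
)

```text
time: 18.27
eef_pos: [602.7, 39.3, 171.4]
eef_rot: [[-0.996, 0.088, 0.0], [0.088, 0.996, -0.0], [-0.0, -0.0, -1.0]]
contact_force: [0.1, -2.3, 3.4]
gripper_width: 11.8
```

```bash
python3 - <<'E'
from h import *
s=st()
p=optics.snapshot("wrist"); save(p,"q",(160,180,480,400),2.4)
q=optics.snapshot("scene"); save(q,"q_scene",(260,150,380,260),5)
E
```

```text
t 18.27 pos [602.7  39.3 171.4] xax [-0.996  0.088 -0.   ] yax [ 0.088  0.996 -0.   ] j6 [ -7.5  31.4  73.4  -0.   75.2 -92.4] F [ 0.1 -2.3  3.4] w 11.8
```

View pics/q.png

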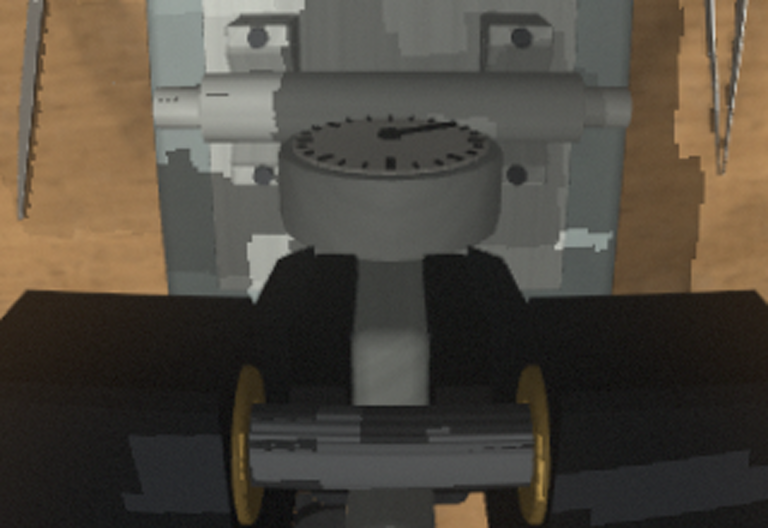

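View pics/q_scene.png

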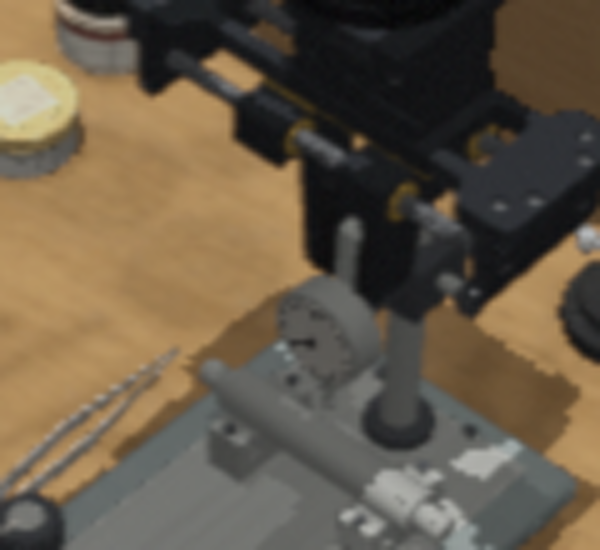

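Request:
carry_out(
  deltas=[
    {"x":0,"y":0,"z":0,"roll":0},
    {"x":0,"y":0,"z":0,"roll":0},
    {"x":0,"y":0,"z":1.5,"roll":0},
    {"x":0,"y":0,"z":1.5,"roll":0},
    {"x":0,"y":0,"z":1.5,"roll":0},
    {"x":0,"y":0,"z":1.5,"roll":0},
    {"x":0,"y":0,"z":1.5,"roll":0},
    {"x":0,"y":0,"z":1.5,"roll":0},
  ],
  squeeze=20,
)

```text
time: 19.03
eef_pos: [602.6, 39.4, 162.1]
eef_rot: [[-0.996, 0.088, 0.0], [0.088, 0.996, -0.0], [-0.0, -0.0, -1.0]]
contact_force: [-0.6, -3.5, 2.5]
gripper_width: 12.3
```

Request:
carry_out(
  deltas=[
    {"x":0,"y":0,"z":1,"roll":0},
    {"x":0,"y":0,"z":1,"roll":0},
    {"x":0,"y":0,"z":0,"roll":0},
    {"x":0,"y":0,"z":0,"roll":0},
  ],
)

```text
time: 19.37
eef_pos: [602.6, 39.4, 160.0]
eef_rot: [[-0.996, 0.088, -0.0], [0.088, 0.996, -0.0], [0.0, -0.0, -1.0]]
contact_force: [-0.2, -2.4, -0.1]
gripper_width: 11.9
```

```bash
python3 - <<'E'
from h import *
s=st()
p=optics.snapshot("wrist"); save(p,"r",(160,180,480,400),2.4)
q=optics.snapshot("scene"); save(q,"r_scene",(260,150,380,260),5)
E
```

```text
t 19.37 pos [602.6  39.4 160. ] xax [-0.996  0.088  0.   ] yax [ 0.088  0.996 -0.   ] j6 [ -7.5  32.   74.3  -0.   73.7 -92.4] F [-0.2 -2.4 -0.1] w 11.9
```

View pics/r.png

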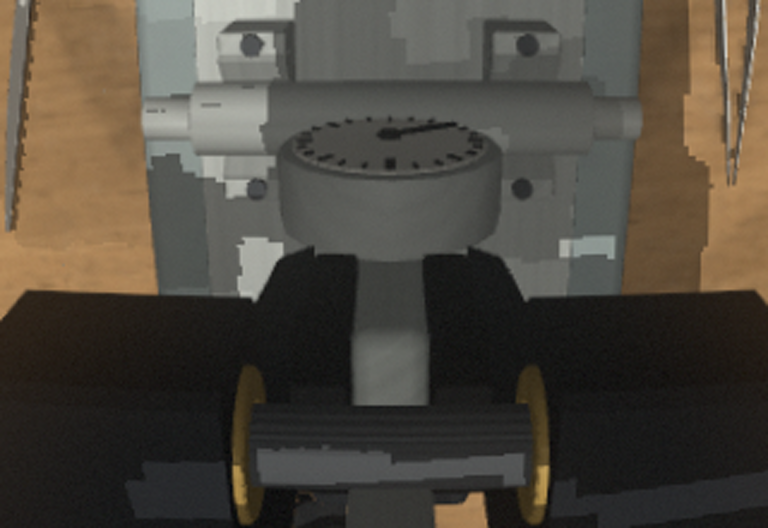

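View pics/r_scene.png

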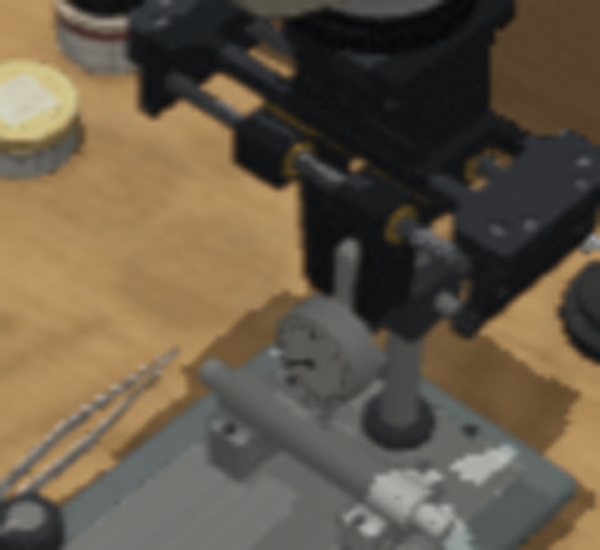

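Request:
carry_out(
  deltas=[
    {"x":0,"y":0,"z":1,"roll":0},
    {"x":0,"y":0,"z":1,"roll":0},
    {"x":0,"y":0,"z":1,"roll":0},
    {"x":0,"y":0,"z":0,"roll":0},
    {"x":0,"y":0,"z":0,"roll":0},
  ],
)

```text
time: 19.88
eef_pos: [602.6, 39.4, 157.1]
eef_rot: [[-0.996, 0.088, -0.0], [0.088, 0.996, -0.0], [0.0, -0.0, -1.0]]
contact_force: [-0.0, -3.2, 2.0]
gripper_width: 12.1
```

```bash
python3 - <<'E'
from h import *
s=st()
p=optics.snapshot("wrist"); save(p,"s",(260,210,380,290),5)
E
```

```text
t 19.88 pos [602.6  39.4 157.1] xax [-0.996  0.088  0.   ] yax [ 0.088  0.996 -0.   ] j6 [ -7.5  32.2  74.5  -0.   73.3 -92.4] F [-0.  -3.2  2. ] w 12.1
```

View pics/s.png

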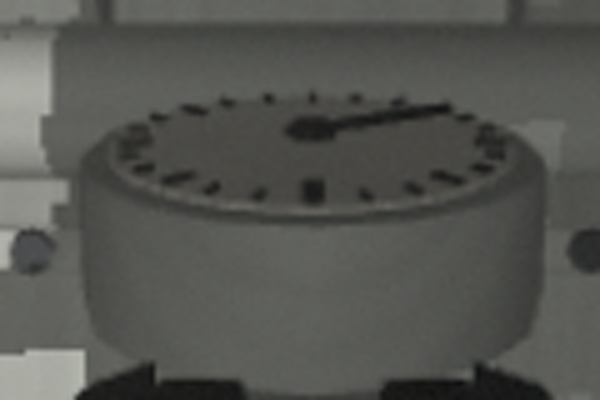

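Still free. Another 2 mm.

Request:
carry_out(
  deltas=[
    {"x":0,"y":0,"z":1,"roll":0},
    {"x":0,"y":0,"z":1,"roll":0},
    {"x":0,"y":0,"z":0,"roll":0},
    {"x":0,"y":0,"z":0,"roll":0},
  ],
)

```text
time: 20.27
eef_pos: [602.6, 39.4, 155.2]
eef_rot: [[-0.996, 0.088, 0.0], [0.088, 0.996, -0.0], [-0.0, -0.0, -1.0]]
contact_force: [1.0, -4.2, 1.2]
gripper_width: 11.8
```

```bash
python3 - <<'E'
from h import *
s=st()
p=optics.snapshot("wrist"); save(p,"t",(260,210,380,290),5)
E
```

```text
t 20.27 pos [602.6  39.4 155.2] xax [-0.996  0.088 -0.   ] yax [ 0.088  0.996 -0.   ] j6 [ -7.5  32.3  74.7  -0.   73.  -92.4] F [ 1.  -4.2  1.2] w 11.8
```

View pics/t.png

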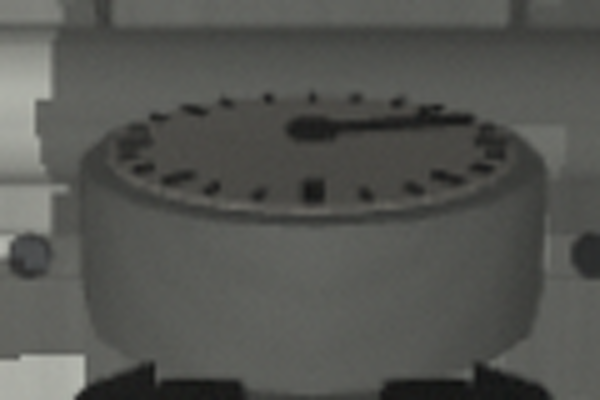

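Request:
carry_out(
  deltas=[
    {"x":0,"y":0,"z":1,"roll":0},
    {"x":0,"y":0,"z":1,"roll":0},
    {"x":0,"y":0,"z":0.5,"roll":0},
    {"x":0,"y":0,"z":0,"roll":0},
    {"x":0,"y":0,"z":0,"roll":0},
  ],
)

```text
time: 20.73
eef_pos: [602.6, 39.4, 152.7]
eef_rot: [[-0.996, 0.088, -0.0], [0.088, 0.996, -0.0], [0.0, -0.0, -1.0]]
contact_force: [1.0, -3.4, 3.8]
gripper_width: 11.9
```

```bash
python3 - <<'E'
from h import *
s=st()
p=optics.snapshot("wrist"); save(p,"u",(260,210,380,290),5)
E
```

```text
t 20.73 pos [602.6  39.4 152.7] xax [-0.996  0.088  0.   ] yax [ 0.088  0.996 -0.   ] j6 [ -7.5  32.4  74.9  -0.   72.7 -92.4] F [ 1.  -3.4  3.8] w 11.9
```

View pics/u.png

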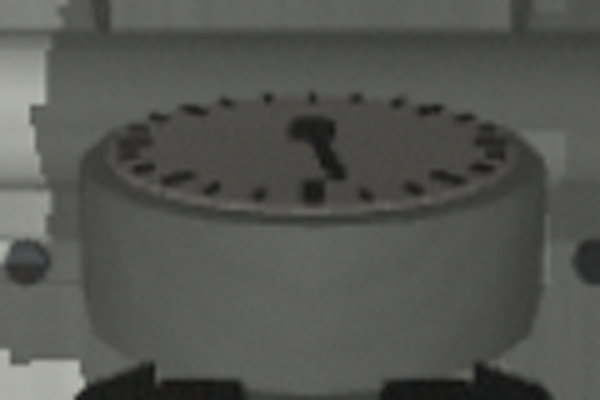

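Request:
carry_out(
  deltas=[
    {"x":0,"y":0,"z":0.3,"roll":0},
    {"x":0,"y":0,"z":0,"roll":0},
    {"x":0,"y":0,"z":0,"roll":0},
    {"x":0,"y":0,"z":0,"roll":0},
  ],
)

```text
time: 21.12
eef_pos: [602.6, 39.4, 152.5]
eef_rot: [[-0.996, 0.088, 0.0], [0.088, 0.996, -0.0], [-0.0, -0.0, -1.0]]
contact_force: [0.9, -2.8, 3.2]
gripper_width: 11.5
```

Request:
carry_out(
  deltas=[
    {"x":0,"y":0,"z":0,"roll":0},
    {"x":0,"y":0,"z":0,"roll":0},
    {"x":0,"y":0,"z":0,"roll":0},
    {"x":0,"y":0,"z":0,"roll":0},
    {"x":0,"y":0,"z":0,"roll":0},
    {"x":0,"y":0,"z":0,"roll":0},
    {"x":0,"y":0,"z":0,"roll":0},
    {"x":0,"y":0,"z":0,"roll":0},
  ],
  claw=1,
)

```text
time: 21.78
eef_pos: [602.6, 39.5, 152.4]
eef_rot: [[-0.996, 0.088, -0.0], [0.088, 0.996, 0.0], [0.0, 0.0, -1.0]]
contact_force: [-0.3, -0.3, 0.1]
gripper_width: 62.9
```

Request:
carry_out(
  deltas=[
    {"x":0,"y":0,"z":0,"roll":0},
    {"x":0,"y":0,"z":-15,"roll":0},
    {"x":0,"y":0,"z":-25,"roll":0},
    {"x":0,"y":0,"z":-25,"roll":0},
    {"x":0,"y":0,"z":-25,"roll":0},
    {"x":0,"y":0,"z":0,"roll":0},
    {"x":0,"y":0,"z":0,"roll":0},
  ],
)

```text
time: 22.37
eef_pos: [602.8, 39.4, 243.4]
eef_rot: [[-0.996, 0.088, 0.002], [0.088, 0.996, -0.0], [-0.002, -0.0, -1.0]]
contact_force: [-0.4, 0.4, -0.2]
gripper_width: 88.3
```

```bash
python3 - <<'E'
from h import *
s=st()
p=optics.snapshot("wrist"); save(p,"v",(220,150,420,290),4); save(p,"v_w")
find(p,["stand","knob_left","knob_right","shaft","grip_fin"])
q=optics.snapshot("scene"); save(q,"v_scene",(230,160,390,320),3.7)
E
```

```text
t 22.37 pos [602.8  39.4 243.4] xax [-0.996  0.088 -0.002] yax [ 0.088  0.996 -0.   ] j6 [ -7.5  27.9  67.1   0.   84.9 -92.4] F [-0.4  0.4 -0.2] w 88.3
stand [(0.64, [557.3, 42.6, 2.2])]
knob_left [(0.89, [475.9, 108.4, 60.7])]
knob_right [(0.8, [465.3, -0.1, 60.7])]
shaft [(0.63, [586.8, 41.7, 57.3]), (0.46, [479.4, 109.6, 61.4])]
grip_fin [(0.71, [605.0, 42.1, 150.6])]
```

View pics/v.png

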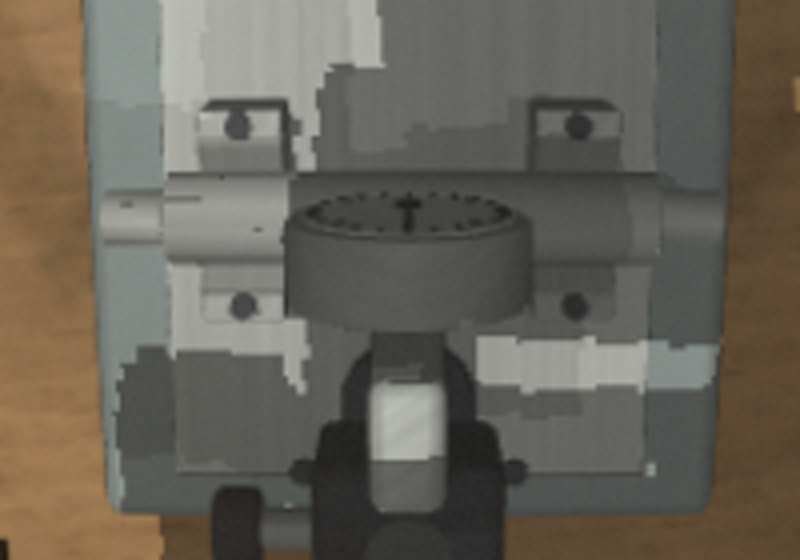

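View pics/v_scene.png

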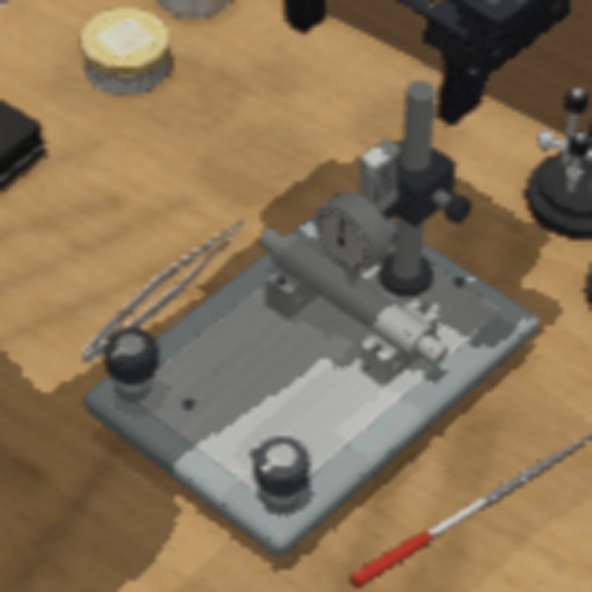

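The needle points straight up and nothing is being touched. Handing in.

```bash
python3 -c "
from h import *
print(manip.finish_job()); st()"
```

```text
the job is handed in; nothing more can be done
None
the job is handed in; nothing more can be done
```

I levelled the stand, slid the indicator down until the needle pointed straight up, let go, backed the arm off and handed the job in at about 22 s. No verdict was reported.

- **Screws:** I turned the left one 143° clockwise and the right one 110° anticlockwise. Afterwards their pointers stood at about 174° and 181° from the stand's back direction. I took 180° as level, because it fits both stated start ranges.
- **Level and feet:** I did not measure tilt or foot forces. Level rests on those pointer angles. The two bare stems also look equal in the images, and the network put both knobs at about the same height (60.7 mm).
- **Indicator:** I gripped the fin and slid it down about 19 mm in steps, watching the dial. After release the needle looked straight up in both the wrist and scene pictures.
- **Shaft and surroundings:** The shaft still lies in both vees. The stand is within a few mm of its start, and the tweezers and file look unmoved in the last scene picture. The gripper was open about 90 mm above the fin.
- **Corrected on the way:** my first approach to the fin had the jaws about 10° off from a sign slip. The wrist picture showed it and I fixed it before touching anything.
- **Disagreement:** the cameras differed by up to about 4 mm on the fin's sideways position. I went by the wrist picture.

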